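# Hold a cabinet leg in the sawing board against fence and flip stop

### The arm

A 6-joint arm with a two-finger parallel gripper is mounted at the origin on a cart in front of the work surface, level with it; the furniture and walls round the work are solid. World frame = base frame: x ahead of the robot, y to its left, z up, the work surface at z = 0. Lengths are in m, angles in rad, forces in N, time in s.
With the tool pointing down it reaches from about 0.25 to 0.8 m from the base axis. Payload 3.9 kg.
Tool frame: the origin (TCP) lies between the finger pads, 19 mm behind the fingertips; this is the grasp point; z points along the fingers, y is the line along which they close (so a half turn about z gives the same grasp; the last joint's range is limited). The gripper opens to 85 mm and grips with 20 to 120 N. Pads are 22 mm wide; open, the fingers measure 114 mm over their backs; the gripper's body (76 mm by 85 mm) begins 54 mm behind the grasp point. The pads swing forward as they close: fully open they stand 13 mm farther back than shut.
Start: joints at [1.226, 0.26, -0.138, 1.173, 0, 1.571], TCP at [0.177, 0.494, 0.25] pointing down, gripper open.
Joint ranges: [-2.78, 2.78], [-0.83, 1.72], [-1.28, 1.37], [-1.9, 2.12], [-1.57, 1.48], [-3.14, 3.14]. Speed limits (rad/s): [2.57, 2.57, 3.14, 3.14, 3.14, 3.14].

### API

Orientations are given as a unit quaternion [x, y, z, w].
In Python, from rig import status, imaging, manip gives the robot as it stands.
- The arm moves only by the shell command python3 -m inch 'ROWS' [FORCE]. ROWS is JSON, a list of rows, each a list of 7 numbers: the turn, a rotation vector about the tool's x, y, z in rad, then the shift along the tool's x, y, z in cm, then the finger opening in cm, from 0 to 8.54. In form: [[rx, ry, rz, dx, dy, dz, hand], ...]. A call has 1 to 10 rows; each row is the pose to reach, as a shift and turn from the pose commanded when the call began, along the tool's axes at that moment; what a row does not reach only later rows make up. A row lasts 1/12 s, in which the tool goes at most 41.7 mm and 7.16 degrees, less where a joint would pass 70% of its speed; a pose out of reach is approached as far as the arm can. A call with a gripper value outside its range is refused whole. The fingers move at their own pace and stop on an object; FORCE is the grip in N (left out, the last holds). Time passes only in rows, so rows that repeat a pose let the fingers close. It gives the time, the measured TCP pose, the force, the opening and the grip force at its end, in the units of the state.
- status.get_obs(): the state, without advancing time (a new reading comes with each control period).
- imaging.capture(name): name is "scene" or "top" or "wrist"; returns a dict with "color" (480x640x3 uint8, red, green, blue), "fx", "fy", "cx", "cy" (pixels), "D" ([k1, k2, p1, p2, k3] as OpenCV has them; the pictures are not rectified), "xyz" and "rotation" of the camera in the world. Camera axes: x right, y down, z forward; pixel columns grow to the right and rows downward; lengths in m; the calibration is good to about 2 mm. A picture is of the moment at which its call begins. There is no depth.
- manip.finish_job(): hands the job in; it is judged then, once.
Trained networks look in a picture, given as the dict that the camera call returned (one of the last four; its "shot" number tells which), for a name from the list of things; names that differ only in an ending like _2 or _b are one class to them, and where a whole thing is asked for, a point or a joint stands for the part that bears it (a point fixed in the world has none). Each returns a list of dicts, best first, with "score" (0 to 1); they miss things now and then, are a little off and sometimes report something else, mostly with a low value. They report only what shows in the picture. A call takes as long as a camera call.
- imaging.find_in(picture, query): "at" ([row, column] in pixels, amid what is visible of it).
- imaging.pinpoint(picture, query): "at" ([row, column] in pixels: a listed point, or the origin of a listed thing).
The state is a dict: "time": time; "joint_pos": joint angles; "qd": joint speeds; "effort": joint torques, N m; "tool_pos": TCP position; "eef_rot": TCP orientation; "force": force on the tool from outside, world axes, zero at the start; "wrist_torque": the same for the moment, N m; "width": finger opening in m; "grip_force": force on a finger pad.
Only numpy, scipy, OpenCV 4.12 (cv2) and the standard library are available. Lean on these libraries where they do the work, as an engineer would, in place of code of your own. Each camera call takes 0.05 s, during which the arm holds its last target. There are 200 camera calls.

### The job

The last cabinet leg is to be sawn to length: fold the red flip stop of the sawing board down, lay the long square leg blank flat on the board, and press it firmly, without ramming it, into the corner, flush along the fence and with its end against the stop. Finish while holding it there for the person with the saw, pushed against both at once, with the fingers on the stop's side of the saw slot and well clear of the slot. Do not disturb the two cut legs, the saw or the tape measure.

Things in the scene. Friction and masses are not known exactly. Their poses are not given: they have to be found in the camera images.
- jig: Sawing board, fixed to the worktop: light plywood bed 130 (x) x 340 (y) mm on rubber feet, bed top 22 mm above the worktop. Origin: centre of its underside, on the worktop; +x points across the board to the fence, +y along the fence, to the end where the flip stop is, z up. Wall cabinets hang 0.56 m above the worktop behind it and to its right (world x over 0.58, y under 0.12).
- fence: Aluminium fence on the far side of the board, fixed to it; same origin and axes as the board. Its front face (towards -x) is the plane x = +35 mm, it is 20 mm thick, all 340 mm long, and its top is 38 mm above the worktop, 16 mm above the bed. A 4 mm saw slot cuts through it. Friction of the leg on fence and bed is about 0.6, so a leg already pressed on the fence drags as it slides.
- saw_slot (a point): Foot of the saw slot: in the fence's front face, at bed height, 42 mm to -y of the board's middle. Axes as the board's. The flip stop is on the +y side.
- stop_angle (a joint): Hinge angle of the red flip stop. 0 = folded down over the bed, in use; found up, leaning back over the fence, at 1.65 to 2.05 rad (1.57 = arm upright, 2.1 = end of travel). Swinging it forward over the fence, to -x, then down lowers the value. The hinge has light friction (about 1 N at the plate): it stays where it is left and must be pushed all the way down.
- stop_hinge (a point): Middle of the flip stop's hinge, fixed on the fence: 45 mm to +x and 125 mm to +y of the board's origin, 56 mm above the worktop. Hinge axis along y; axes as the board's. As found, the outer corner of the L-shaped stop is 8 to 28 mm to +x of here and 41 to 50 mm above; its highest point is 51 to 60 mm above. Push that corner over from behind, fingertips about 28 mm above here.
- flip_stop: Red flip stop, an L 14 mm thick along the fence; origin on its hinge, axes as the board's when down. Then its arm reaches 50 mm from the hinge to -x at hinge height, and its plate, 34 mm in x, hangs across the bed from 3 mm above it up to 61 mm above the worktop, x = -5 to +29 mm in the board's frame; the steel-faced side towards -y is at y = +118 mm.
- leg: Leg blank to be sawn: pale square timber 220 x 45 x 45 mm, 0.27 kg, lying on the worktop. Origin at its centre, x along its length; either end, any side will do. Home, its centre is 12.5 mm to +x, 8 mm to +y of the board's origin, 44.5 mm above the worktop, its length along the fence. It stands 29 mm above the fence: grip its upper half, one finger over the fence.
- cut_leg_a: Leg already cut, same timber, 160 mm long, standing upright; origin at its centre, x along its length. Leave it alone.
- cut_leg_b: A second cut leg, likewise standing upright; origin at its centre. Leave it alone.
- saw: Small back saw lying flat on the worktop, turned dark handle 105 mm long to -x, blade 180 x 46 mm with a brass back to +x; origin under the middle, where handle and blade meet. Leave it alone.
- tape_measure: Yellow pocket tape measure 32 x 88 x 64 mm, origin under its centre. Leave it alone.

How it is judged:
On the way, in this order (a step that is already met when the one before it is completed fails the run):
1. the flip stop is folded down (value of joint stop_angle below 0.05 rad), for 0.2 s.
2. the leg lies home in the corner, pressed against the fence and the stop (value of joint stop_angle below 0.05 rad and x of leg in the frame of jig between 0.0085 and 0.0165 m and y of leg in the frame of jig between 0.004 and 0.012 m and z of leg in the frame of jig between 0.0425 and 0.0465 m and angle between the x axis of leg and the y axis of jig, either way round below 0.025 rad and contact force between leg and fence above 1.5 N and contact force between leg and flip_stop above 1.5 N and contact force between the fingers and leg above 1.5 N and y of the grasp point in the frame of saw_slot above 0.02 m), for 0.2 s.
At the end, for the whole second after the job is handed in: Stop down (under 0.05 rad); leg at rest flat on the bed, within 4 mm of its home place (2 mm in height) and 0.025 rad of the fence line, pressing fence and stop plate with over 1.5 N each; fingers still push it (over 1.5 N), TCP 20 mm or more from the slot on the stop's side (all of step 2 and linear speed of leg below 0.01 m/s); the arm keeps its last pose, push and grip.
It fails at once if the leg is rammed against the fence or the stop (over 60 N) (contact force between leg and fence above 60 N or contact force between leg and flip_stop above 60 N).
It fails at once if a cut leg is moved more than 30 mm (distance of cut_leg_a from where it was at the start of the episode above 0.03 m).
It fails at once if the other cut leg is moved more than 30 mm (distance of cut_leg_b from where it was at the start of the episode above 0.03 m).
It fails at once if the saw is moved more than 30 mm (distance of saw from where it was at the start of the episode above 0.03 m).
It fails at once if the tape measure is moved more than 30 mm (distance of tape_measure from where it was at the start of the episode above 0.03 m).
It also fails if it takes over 69 s, if anything falls off the work surface, if the arm or the gripper's body presses on something with over 40 N, if the wrist force passes 120 N, or if a joint passes its speed limit or range.

## Working session

There is one attempt and no reset: what is moved stays moved. The work goes in short steps, Python scripts to look and compute and a shell command to move; the robot and the scene stay as the last step left them, time stands still between calls to the robot, and variables do not carry over. Pictures are saved under pics/ and viewed, at most 10 in all, crops included, and the job is handed in when it is done.

```bash
ls; mkdir -p pics
cat > h.py <<'E'
import numpy as np, cv2
from rig import status, imaging, manip
from scipy.spatial.transform import Rotation as R
def cam(p):
    K=np.array([[p["fx"],0,p["cx"]],[0,p["fy"],p["cy"]],[0,0,1.]]); 
    r=np.array(p["rotation"],float)
    M=R.from_quat(r).as_matrix() if r.size==4 else r.reshape(3,3)
    return K,np.array(p["D"],float),M,np.array(p["xyz"],float)
def ray(p,at):
    K,D,M,c=cam(p); u=cv2.undistortPoints(np.array([[[at[1],at[0]]]],float),K,D)[0,0]
    d=M@np.array([u[0],u[1],1]); return c,d/np.linalg.norm(d)
def onz(p,at,z):
    c,d=ray(p,at); return c+d*(z-c[2])/d[2]
def tri(pairs):
    A=np.zeros((3,3));b=np.zeros(3)
    for p,at in pairs:
        c,d=ray(p,at);P=np.eye(3)-np.outer(d,d);A+=P;b+=P@c
    x=np.linalg.solve(A,b)
    return x,[round(1e3*np.linalg.norm(np.cross(x-ray(p,a)[0],ray(p,a)[1])),1) for p,a in pairs]
def proj(p,X):
    K,D,M,c=cam(p); return cv2.projectPoints((np.atleast_2d(X)-c)@M,np.zeros(3),np.zeros(3),K,D)[0][:,0,::-1]
def save(p,n): cv2.imwrite("pics/"+n,p["color"][:,:,::-1])
E
python3 - <<'E'
from h import *
np.set_printoptions(precision=4,suppress=True)
o=status.get_obs();print({k:np.round(v,3) for k,v in o.items()})
P={n:imaging.capture(n) for n in("scene","top","wrist")}
for n,p in P.items():
    save(p,n+"0.png");print(n,p["xyz"],p["rotation"],p["fx"],p["D"])
    for q in("jig","saw_slot","stop_hinge","leg","cut_leg_a","saw","tape_measure","flip_stop"):
        print(q,[(np.round(r["at"]),round(r["score"],2)) for r in imaging.pinpoint(p,q)[:3]])
E
```

```text
pics
{'time': np.float64(0.0), 'joint_pos': array([ 1.226,  0.261, -0.139,  1.173, -0.   ,  1.571]), 'qd': array([ 0.   , -0.   ,  0.001,  0.001,  0.002, -0.001]), 'effort': array([  0.001, -40.568,  25.392,   0.019,   0.   ,   0.   ]), 'tool_pos': array([0.177, 0.494, 0.249]), 'eef_rot': array([ 0.172,  0.985, -0.001, -0.   ]), 'force': array([ 0.489, -0.513,  0.207]), 'wrist_torque': array([ 0.015, -0.006,  0.023]), 'grip_force': np.float64(0.0), 'width': np.float64(0.086)}
scene [-0.5006  1.1887  0.895 ] [-0.3133  0.7981 -0.4823  0.1798] 618.9863206152662 [0.0761 0.     0.     0.     0.    ]
jig [(array([300., 294.]), 0.94)]
saw_slot [(array([285., 294.]), 0.68)]
stop_hinge [(array([290., 246.]), 0.89)]
leg [(array([245., 396.]), 0.82)]
cut_leg_a [(array([220., 312.]), 0.78), (array([207., 329.]), 0.62)]
saw [(array([229., 434.]), 0.93)]
tape_measure [(array([310., 171.]), 0.56)]
flip_stop [(array([297., 243.]), 0.49)]
top [0.429  0.0095 1.6106] [ 0.7157 -0.6972  0.0293 -0.0303] 500.20072995384464 [-0.0218  0.      0.      0.      0.    ]
jig [(array([266., 257.]), 0.78), (array([207., 349.]), 0.51)]
saw_slot []
stop_hinge [(array([256., 216.]), 0.87)]
leg [(array([283., 385.]), 0.57)]
cut_leg_a [(array([203., 378.]), 0.53)]
saw [(array([281., 450.]), 0.69)]
tape_measure [(array([206., 182.]), 0.74)]
flip_stop [(array([251., 216.]), 0.4)]
wrist [0.1031 0.5216 0.3726] [0.808  0.5683 0.0885 0.1279] 414.9744699596382 [0.0314 0.     0.     0.     0.    ]
jig []
saw_slot []
stop_hinge []
leg []
cut_leg_a []
saw []
tape_measure []
flip_stop []
```

View pics/scene0.png

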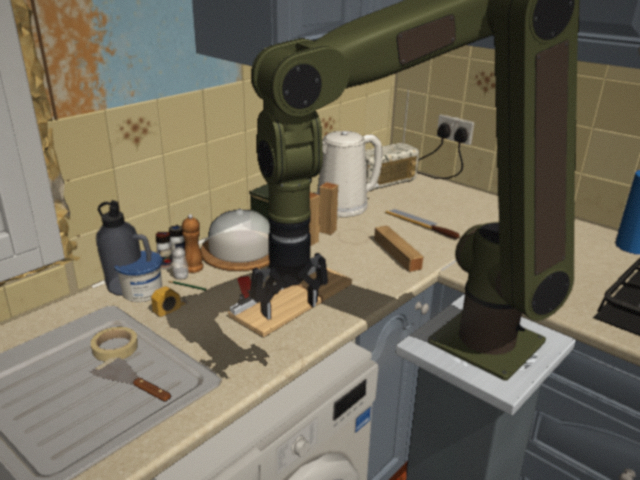

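View pics/top0.png

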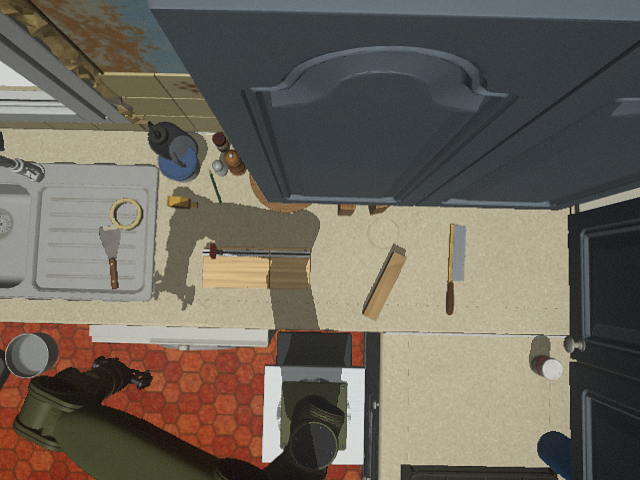

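Run:
```python
from h import *
np.set_printoptions(precision=4,suppress=True)
s=imaging.capture("scene");t=imaging.capture("top")
for q in("jig","stop_hinge","leg","saw","tape_measure","flip_stop","cut_leg_a"):
    a=imaging.pinpoint(s,q);b=imaging.pinpoint(t,q)
    for x in a[:2]:
        for y in b[:2]: print(q,x["at"],y["at"],*tri([(s,x["at"]),(t,y["at"])]))
print(onz(s,imaging.pinpoint(s,"saw_slot")[0]["at"],.022))
```

```text
jig [302.5, 291.2] [268.8, 257.8] [ 0.4572  0.1927 -0.0053] [np.float64(3.2), np.float64(3.2)]
jig [302.5, 291.2] [204.3, 377.7] [ 0.7633 -0.1967 -0.3278] [np.float64(53.7), np.float64(53.7)]
stop_hinge [292.6, 245.3] [255.3, 216.7] [0.4958 0.3152 0.0641] [np.float64(5.2), np.float64(5.2)]
stop_hinge [292.6, 245.3] [280.5, 384.9] [ 0.5659 -0.0428 -0.0786] [np.float64(231.3), np.float64(231.3)]
leg [242.9, 394.6] [284.5, 383.3] [ 0.4161 -0.2083  0.0376] [np.float64(1.0), np.float64(1.0)]
saw [231.7, 431.5] [281.8, 450.8] [ 0.4282 -0.4344 -0.0103] [np.float64(1.0), np.float64(1.0)]
saw [292.6, 244.6] [281.8, 450.8] [ 0.5971 -0.1716 -0.0825] [np.float64(319.6), np.float64(319.6)]
tape_measure [308.0, 173.9] [200.5, 185.1] [ 0.6649  0.4292 -0.0013] [np.float64(7.7), np.float64(7.7)]
flip_stop [293.8, 246.3] [250.7, 217.3] [0.506  0.3113 0.0553] [np.float64(1.0), np.float64(1.0)]
cut_leg_a [221.6, 310.4] [202.3, 379.3] [ 0.6965 -0.1772  0.0241] [np.float64(25.9), np.float64(25.9)]
cut_leg_a [221.6, 310.4] [205.2, 345.6] [ 0.6545 -0.0861  0.0714] [np.float64(4.0), np.float64(4.0)]
[0.4807 0.1591 0.022 ]
```

The scene view shows the arm over the board at about (300,290), the leg at (245,397), and the tape at (300,165). The top view shows the board over cols 202–311 and rows 247–289, the red stop at (250,212), the leg from (318,370) to (250,400), and the saw at col 452. The network results agree with both pictures. Next I'll work out wrist camera views.

Run:
```python
from h import *
np.set_printoptions(precision=4,suppress=True)
o=status.get_obs();p=imaging.capture("wrist")
T=R.from_quat(o["eef_rot"]).as_matrix();K,D,M,c=cam(p)
tc=T.T@(c-o["tool_pos"]);Rc=T.T@M
np.savez("wc.npz",tc=tc,Rc=Rc);print(tc);print(Rc)
def view(pos,yaw):
    y=np.array([np.cos(yaw),np.sin(yaw),0]);z=np.array([0,0,-1.]);x=np.cross(y,z);T2=np.c_[x,y,z]
    q=dict(p);q["xyz"]=pos+T2@tc;q["rotation"]=R.from_matrix(T2@Rc).as_quat()
    rv=R.from_matrix(T.T@T2).as_rotvec();print("target",pos,yaw,"rot",rv,"shift cm",T.T@(pos-o["tool_pos"])*100)
    return proj(q,np.array([[.465,.19,0],[.50,.315,.06],[.39,.02,.02],[.39,.36,.02],[.53,.36,.02],[.53,.02,.02]]))
for pos in([.46,.13,.33],[.46,.08,.36],[.46,.2,.33]): print(view(np.array(pos),0.))
```

```text
[ 0.0793  0.0011 -0.1233]
[[-0.0005 -0.9516 -0.3074]
 [ 1.     -0.0003 -0.0007]
 [ 0.0006 -0.3074  0.9516]]
target [0.46 0.13 0.33] 0.0 rot [ 0.    -0.     1.226] shift cm [-38.9001 -24.7161  -8.0001]
[[122.5126 323.1873]
 [-35.0209 367.313 ]
 [279.0468 256.7582]
 [-81.9356 237.2867]
 [-82.0522 399.0399]
 [279.0193 380.3527]]
target [0.46 0.08 0.36] 0.0 rot [ 0.    -0.     1.226] shift cm [-40.5902 -29.4218 -11.0002]
[[  73.0228  323.0744]
 [ -94.1883  365.797 ]
 [ 229.1468  258.4742]
 [-136.4524  239.6406]
 [-136.5791  396.7313]
 [ 229.1115  378.6613]]
target [0.46 0.2  0.33] 0.0 rot [ 0.    -0.     1.226] shift cm [-36.5339 -18.1282  -8.    ]
[[188.3985 323.0243]
 [ 59.585  364.1672]
 [333.5887 259.4405]
 [ 10.4716 242.5423]
 [ 10.3814 393.9906]
 [333.5719 377.7834]]
```

```bash
python3 -m inch '[[0,0,1.226,-34.9,-13.4,-8,0],[0,0,1.226,-34.9,-13.4,-8,0],[0,0,1.226,-34.9,-13.4,-8,0],[0,0,1.226,-34.9,-13.4,-8,0],[0,0,1.226,-34.9,-13.4,-8,0],[0,0,1.226,-34.9,-13.4,-8,0],[0,0,1.226,-34.9,-13.4,-8,0],[0,0,1.226,-34.9,-13.4,-8,0],[0,0,1.226,-34.9,-13.4,-8,0],[0,0,1.226,-34.9,-13.4,-8,0]]'
python3 -m inch '[[0,0,0.0,0,0,0,0],[0,0,0,0,0,0,0],[0,0,0,0,0,0,0]]'
python3 - <<'E'
from h import *
import pickle
np.set_printoptions(precision=4,suppress=True)
p=imaging.capture("wrist");save(p,"w1.png");t=imaging.capture("top");s=imaging.capture("scene");pickle.dump((p,t,s),open("v1.pkl","wb"))
for n,v in(("w",p),("t",t),("s",s)):
  for q in("jig","saw_slot","stop_hinge","flip_stop","leg"): print(n,q,[(np.round(r["at"],1),round(r["score"],2)) for r in imaging.pinpoint(v,q)[:2]])
E
```

```text
time: 3.08
tool_pos: [0.4654, 0.2465, 0.3313]
eef_rot: [0.711, 0.703, 0.001, 0.002]
force: [0.2, 0.5, -0.8]
width: 0.0001
grip_force: 0.0
time: 3.33
tool_pos: [0.4597, 0.2505, 0.3296]
eef_rot: [0.706, 0.708, -0.0, -0.0]
force: [0.3, -0.2, 0.3]
width: -0.0002
grip_force: 0.0
w jig [(array([231.7, 317.2]), 0.58)]
w saw_slot [(array([271.8, 347.8]), 0.68)]
w stop_hinge [(array([117.2, 363.3]), 0.62)]
w flip_stop [(array([112. , 368.4]), 0.87)]
w leg []
t jig [(array([266.9, 255.7]), 0.76)]
t saw_slot [(array([257.9, 274.9]), 0.9)]
t stop_hinge [(array([255.6, 214.9]), 0.72), (array([203.2, 185.7]), 0.16)]
t flip_stop []
t leg [(array([283. , 385.3]), 0.73), (array([206.7, 186.3]), 0.3)]
s jig [(array([301., 292.]), 0.64)]
s saw_slot [(array([284.7, 294.3]), 0.7), (array([228.6, 434.5]), 0.55)]
s stop_hinge [(array([292. , 247.7]), 0.61)]
s flip_stop [(array([293.5, 244. ]), 0.51), (array([219.1, 309.8]), 0.27)]
s leg [(array([246. , 392.8]), 0.93)]
```

View pics/w1.png

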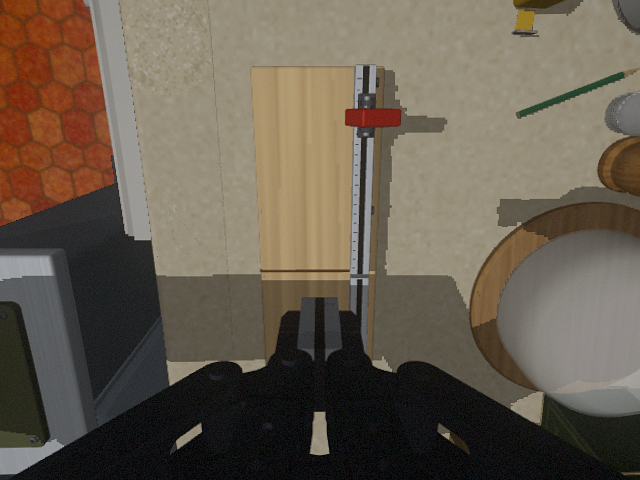

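The wrist view shows the bed's far-left corner at (67,252), the fence's far front top corner at (65,357), the slot foot at about (271,350), and the red stop at (117,373), leaning back with its plate spanning cols 346–400. I'll fit the board pose to these.

Run:
```python
from h import *
import pickle
from scipy.optimize import least_squares
np.set_printoptions(precision=4,suppress=True)
p,t,s=pickle.load(open("v1.pkl","rb"))
# (view,pix,jigpoint,weight)
O=[(p,(67.,252),(-.065,.17,.022),1),(p,(65.,357),(.035,.17,.038),1),(p,(271.3,350),(.035,-.042,.022),1),(p,(271,260.5),(-.065,-.042,.022),1),(p,(117.2,364.5),(.045,.125,.056),.5),
(t,(255.6,216),(.045,.125,.056),.7),(t,(257.9,274.9),(.035,-.042,.022),.5),(t,(266.9,257),(0,0,0),.3)]
O2=[(s,(284.7,294.2),(.035,-.042,.022),.5),(s,(292,246.5),(.045,.125,.056),.5)]
def W(v,P):
    c,d=np.cos(v[2]),np.sin(v[2]);return np.array([v[0]+c*P[0]-d*P[1],v[1]+d*P[0]+c*P[1],v[3]+P[2]])
for ob in(O[:5],O[5:],O,O+O2):
  for fz in (0,1):
    f=lambda v:np.concatenate([w*(proj(q,W(np.r_[v[:3],v[3]*fz],P))[0]-a) for q,a,P,w in ob])
    r=least_squares(f,[.46,.19,0,0],x_scale=[.1,.1,.1,.1]);print(len(ob),fz,r.x,np.round(r.fun,1))
v=r.x
```

```text
5 0 [0.4587 0.1932 0.0005 0.    ] [-0.6 -0.8  0.3 -0.1  0.2 -0.1  0.3  0.1 -0.1  1.7]
5 1 [ 0.4587  0.1931  0.0005 -0.0014] [-0.3 -0.6  0.6 -0.2 -0.2 -0.2 -0.1  0.3 -0.   1.6]
3 0 [0.4541 0.1844 0.0577 0.    ] [-0.1  0.8 -0.2 -1.6  0.6  0.8]
3 1 [0.451  0.1716 0.0575 0.0836] [-0.2 -0.  -0.2 -0.6  0.8  1.1]
8 0 [0.4585 0.1931 0.0003 0.    ] [-0.4 -1.   0.5 -0.2  0.3 -0.3  0.4 -0.   0.   1.6 -2.8 -0.5 -0.6 -2.6
  0.2 -0. ]
8 1 [ 0.4585  0.193   0.0004 -0.0019] [-0.1 -0.7  0.8 -0.5 -0.3 -0.4 -0.2  0.2  0.1  1.5 -2.7 -0.4 -0.6 -2.6
  0.2 -0. ]
10 0 [ 0.4585  0.193  -0.0001  0.    ] [-0.4 -1.   0.6 -0.2  0.3 -0.4  0.4 -0.1  0.1  1.6 -2.8 -0.5 -0.6 -2.6
  0.2 -0.  -0.9 -0.4  1.5 -1. ]
10 1 [ 0.4584  0.1929 -0.0001 -0.0014] [-0.2 -0.8  0.8 -0.4 -0.  -0.5  0.   0.   0.1  1.5 -2.7 -0.4 -0.6 -2.6
  0.2 -0.  -0.7 -0.3  1.7 -0.9]
```

Board pose: (0.4585, 0.193), yaw ≈ 0, and the heights are consistent to 1.5 mm. The hinge is therefore at (0.5035, 0.318, 0.056). I'll go behind the stop and push it over.

```bash
python3 -m inch '[[0,0,0,3.4,6,6.5,0],[0,0,0,6.8,9,13,0],[0,0,0,6.8,12,13,0],[0,0,0,6.8,12,13,0],[0,0,0,6.8,12,17,0],[0,0,0,6.8,12,20,0],[0,0,0,6.8,12,22.7,0],[0,0,0,6.8,12,22.7,0],[0,0,0,6.8,12,22.7,0]]'
python3 -m inch '[[0,0,0,0,-1,0,0],[0,0,0,0,-2,0,0],[0,0,0,0,-3,0,0],[0,0,0,0,-4,0,0],[0,0,0,0,-5,0,0],[0,0,0,0,-6,0,0],[0,0,0,0,-7,0,0],[0,0,0,0,-7.8,0,0],[0,0,0,0,-8.5,0,0],[0,0,0,0,-8.5,0,0]]'
python3 -m inch '[[0,0,0,0,-0.5,0.5,0],[0,0,0,0,-1,1,0],[0,0,0,0,-1.5,1.5,0],[0,0,0,0,-1.9,1.9,0],[0,0,0,0,-2.2,2.3,0],[0,0,0,0,-2.2,2.3,0],[0,0,0,0,-2.2,2.3,0]]'
python3 - <<'E'
from h import *
p=imaging.capture("wrist");save(p,"w2.png");s=imaging.capture("scene");save(s,"s2.png")
a=p["color"];b=s["color"][180:360,130:450];b=cv2.resize(b,(640,360))
cv2.imwrite("pics/c2.png",cv2.resize(np.vstack([a,b]),(457,600))[:,:,::-1])
E
```

```text
time: 4.98
tool_pos: [0.579, 0.3171, 0.1011]
eef_rot: [0.707, 0.707, -0.003, -0.001]
force: [0.6, 0.4, 1.6]
width: -0.0002
grip_force: 0.0
time: 5.82
tool_pos: [0.4935, 0.3177, 0.1029]
eef_rot: [0.707, 0.707, -0.001, -0.0]
force: [-0.3, -0.8, -0.2]
width: -0.0002
grip_force: 0.0
time: 6.4
tool_pos: [0.4731, 0.3178, 0.0798]
eef_rot: [0.707, 0.707, -0.0, -0.0]
force: [0.6, -0.1, 1.5]
width: -0.0001
grip_force: 1.0
```

View pics/c2.png

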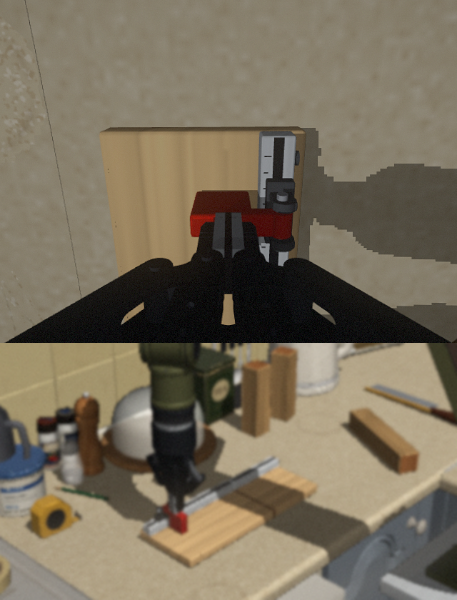

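The stop has folded over the bed: red at crop (205,225), with fingertips on top. I'll press it to its end of travel and read the force.

```bash
python3 -m inch '[[0,0,0,0,-0.4,0.1,0],[0,0,0,0,-0.4,0.2,0],[0,0,0,0,-0.4,0.2,0]]'
python3 -m inch '[[0,0,0,0,0,0.2,0],[0,0,0,0,0,0.2,0],[0,0,0,0,0,0.2,0]]'
python3 -m inch '[[0,0,0,0,0,-5,0],[0,0,0,0,0,-8,0],[0,0,0,-3,0,-12,0],[0,0,0,-6,0,-16,0],[0,0,0,-6,0,-16,0],[0,0,0,-6,0,-16,0]]'
python3 - <<'E'
from h import *
import pickle
p=imaging.capture("wrist");save(p,"w3.png");pickle.dump(p,open("v3.pkl","wb"))
cv2.imwrite("pics/w3c.png",cv2.resize(p["color"][0:300,200:500],(600,600))[:,:,::-1])
o=status.get_obs();print(o["tool_pos"],o["eef_rot"])
J=np.array([.4585,.193,0])
for P in([-.005,.118,.061],[.029,.118,.061],[-.005,.132,.061],[-.005,.118,.025]): print(P,proj(p,J+P))
E
```

```text
time: 6.75
tool_pos: [0.4715, 0.3184, 0.0796]
eef_rot: [0.707, 0.707, 0.002, 0.001]
force: [1.3, -2.8, 9.9]
width: 0.0001
grip_force: 4.7
time: 7.0
tool_pos: [0.4715, 0.3184, 0.0794]
eef_rot: [0.707, 0.707, 0.002, 0.001]
force: [-3.2, -5.0, 21.9]
width: -0.0
grip_force: 10.6
time: 7.5
tool_pos: [0.4713, 0.2573, 0.24]
eef_rot: [0.708, 0.706, 0.003, 0.001]
force: [0.2, 0.1, -0.1]
width: 0.0001
grip_force: 0.0
[0.47059901 0.25792468 0.23757774] [7.07704800e-01 7.06505395e-01 1.97498973e-03 3.77184069e-04]
[-0.005, 0.118, 0.061] [[142.69172606 292.63722755]]
[0.029, 0.118, 0.061] [[142.52718306 340.39376805]]
[-0.005, 0.132, 0.061] [[122.2043361  292.16824548]]
[-0.005, 0.118, 0.025] [[138.70953953 295.1190625 ]]
```

View pics/w3c.png

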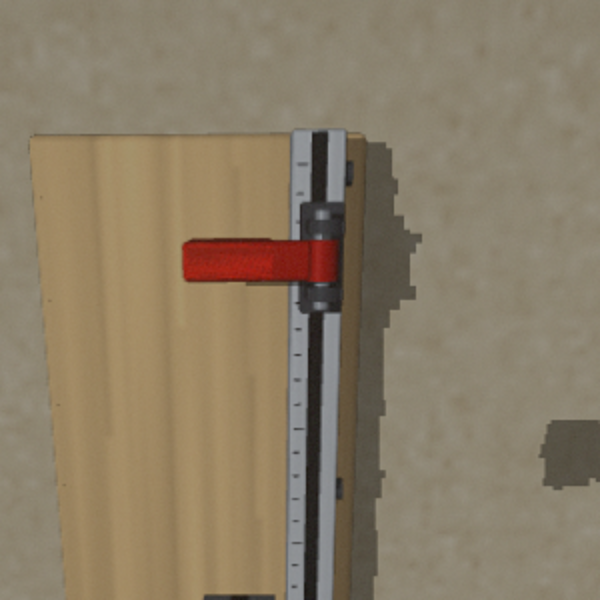

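The stop is down: its front corner is at (141,292) against a predicted (143,293). Now I'll view the leg from two places.

```bash
python3 -m inch '[[0,0,0,-20,-5.6,-9,0],[0,0,0,-20,-5.6,-9,0],[0,0,0,-20,-5.6,-9,0],[0,0,0,-20,-5.6,-9,0],[0,0,0,-30,-5.6,-9,0],[0,0,0,-30,-5.6,-9,0],[0,0,0,-30,-5.6,-9,0],[0,0,0,-42,-5.6,-9,0],[0,0,0,-42,-5.6,-9,0],[0,0,0,-42,-5.6,-9,0]]'
python3 -m inch '[[0,0,0,0,0,0,0],[0,0,0,0,0,0,0]]'
python3 - <<'E'
from h import *
import pickle
p=imaging.capture("wrist");save(p,"l1.png");print(imaging.pinpoint(p,"leg"),imaging.find_in(p,"leg"));pickle.dump(p,open("l1.pkl","wb"))
E
python3 -m inch '[[0,0,0,-4,0,0,0],[0,0,0,-8,0,0,0],[0,0,0,-8,0,0,0],[0,0,0,-8,0,0,0]]'
python3 - <<'E'
from h import *
import pickle
p=imaging.capture("wrist");save(p,"l2.png");print(imaging.pinpoint(p,"leg"));pickle.dump(p,open("l2.pkl","wb"))
a=cv2.imread("pics/l1.png");cv2.imwrite("pics/l12.png",np.hstack([a[0:480,120:520],cv2.imread("pics/l2.png")[0:480,120:520]]))
E
```

```text
time: 8.38
tool_pos: [0.4137, -0.1382, 0.3233]
eef_rot: [0.707, 0.707, -0.0, -0.001]
force: [1.6, 0.1, -0.4]
width: -0.0001
grip_force: 0.0
time: 8.55
tool_pos: [0.4138, -0.1384, 0.3231]
eef_rot: [0.709, 0.705, -0.0, -0.002]
force: [0.3, 0.7, -1.1]
width: 0.0001
grip_force: 0.0
[{'at': [251.8, 316.2], 'score': 0.67}] [{'at': [251.4, 314.1], 'score': 0.59}]
time: 9.03
tool_pos: [0.4146, -0.2166, 0.3245]
eef_rot: [0.707, 0.707, 0.0, -0.001]
force: [0.0, 0.2, -0.1]
width: 0.0001
grip_force: 0.0
[{'at': [180.6, 316.3], 'score': 0.82}]
```

View pics/l12.png

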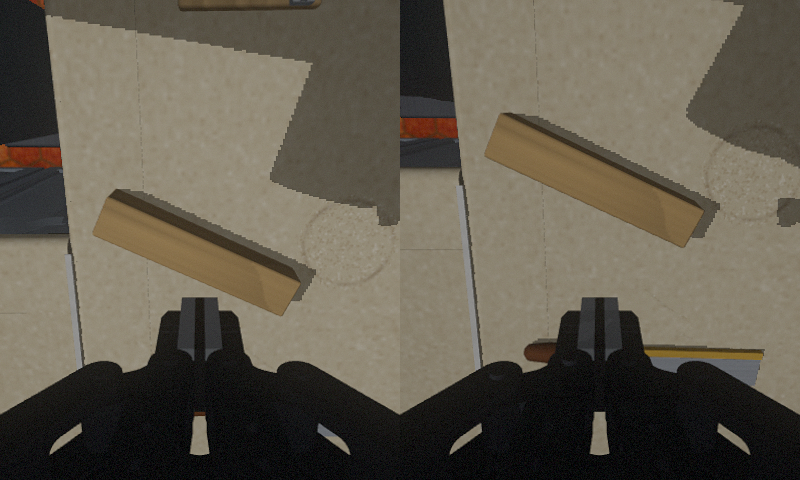

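Both views show the leg at left rows 190–316, right rows 113–247. The lit top face is bounded by corners at (233,213)/(316,402) in the first view and (155,205)/(247,405) in the second, full-frame.

Run:
```python
from h import *
import pickle
np.set_printoptions(precision=4,suppress=True)
a,b=[pickle.load(open(f,"rb")) for f in("l1.pkl","l2.pkl")]
print("net",*tri([(a,(251.8,316.2)),(b,(180.6,316.3))]))
A=tri([(a,(233,213)),(b,(155,205))]);B=tri([(a,(316,402)),(b,(247,405))]);print(A,B,np.linalg.norm(A[0]-B[0]))
# lit top face segmentation
for n,p in(("l1",a),("l2",b)):
    h=cv2.cvtColor(p["color"],cv2.COLOR_RGB2HSV);m=((h[:,:,1]>85)&(h[:,:,2]>75)&(h[:,:,0]>8)&(h[:,:,0]<25)).astype(np.uint8);m[320:]=0;m[:90]=0;m[:,:180]=0
    c=max(cv2.findContours(cv2.morphologyEx(m,cv2.MORPH_OPEN,np.ones((3,3))),cv2.RETR_EXTERNAL,cv2.CHAIN_APPROX_NONE)[0],key=cv2.contourArea)
    q=cv2.boxPoints(cv2.minAreaRect(c));W=np.array([onz(p,(r,cc),.045) for cc,r in q])
    print(n,q.round(),W[:,:2],"ctr",W.mean(0),"sides",np.linalg.norm(W[1]-W[0]),np.linalg.norm(W[2]-W[1]))
    for i in(0,1): d=W[i+1]-W[i];print(np.degrees(np.arctan2(d[1],d[0])))
```

```text
net [ 0.41   -0.213   0.0173] [np.float64(1.1), np.float64(1.1)]
(array([ 0.3032, -0.1844,  0.0384]), [np.float64(0.0), np.float64(0.0)]) (array([ 0.5015, -0.2763,  0.0461]), [np.float64(0.4), np.float64(0.4)]) 0.2186574576761858
l1 [[210. 234.]
 [227. 196.]
 [422. 280.]
 [405. 318.]] [[ 0.3024 -0.1831]
 [ 0.3219 -0.1441]
 [ 0.5195 -0.2349]
 [ 0.5048 -0.2794]] ctr [ 0.4121 -0.2104  0.045 ] sides 0.043625116665383545 0.21746942846610487
63.45254402112216
-24.685416706029287
l2 [[200. 154.]
 [220. 112.]
 [425. 210.]
 [405. 252.]] [[ 0.3005 -0.1827]
 [ 0.3225 -0.1446]
 [ 0.5193 -0.2381]
 [ 0.5022 -0.2823]] ctr [ 0.4111 -0.2119  0.045 ] sides 0.04397529214487485 0.21785210224400323
59.99535921735491
-25.399715384441066
```

```bash
python3 -m inch '[[0,0,-1.134,0.55,-0.25,8,8.5],[0,0,-1.134,0.55,-0.25,8,8.5],[0,0,-1.134,0.55,-0.25,16,8.5],[0,0,-1.134,0.55,-0.25,16,8.5],[0,0,-1.134,0.55,-0.25,16,8.5],[0,0,-1.134,0.55,-0.25,16,8.5],[0,0,-1.134,0.55,-0.25,16,8.5],[0,0,-1.134,0.55,-0.25,16,8.5],[0,0,-1.134,0.55,-0.25,16,8.5],[0,0,-1.134,0.55,-0.25,16,8.5]]'
python3 -m inch '[[0,0,0,0,0,0,8.5],[0,0,0,0,0,0,8.5],[0,0,0,0,0,0,8.5]]'
python3 - <<'E'
from h import *
np.set_printoptions(precision=4,suppress=True)
o=status.get_obs();T=R.from_quat(o["eef_rot"]).as_matrix();print(o["joint_pos"],np.degrees(np.arctan2(T[1,1],T[0,1])),o["tool_pos"],o["width"])
p=imaging.capture("wrist");save(p,"g.png");print("shift",100*T.T@(np.array([.4116,-.211,.042])-o["tool_pos"]))
c=np.array([.4116,-.211,.045]);a=np.radians(-25);u=np.array([np.cos(a),np.sin(a),0]);v=np.array([-u[1],u[0],0])
q=proj(p,[c+i*.11*u+j*.0225*v for i,j in((1,1),(1,-1),(-1,-1),(-1,1))])
im=p["color"][:,:,::-1].copy();cv2.polylines(im,[q[:,::-1].round().astype(int)],True,(255,0,255),1);cv2.imwrite("pics/g.png",im)
E
```

```text
time: 9.97
tool_pos: [0.4118, -0.2096, 0.1653]
eef_rot: [0.214, 0.977, 0.0, -0.0]
force: [0.4, -0.4, 0.5]
width: 0.0852
grip_force: 0.0
time: 10.22
tool_pos: [0.4117, -0.211, 0.1654]
eef_rot: [0.217, 0.976, 0.0, 0.0]
force: [-0.2, -0.3, -0.1]
width: 0.0856
grip_force: 0.0
[-0.4736  0.2106 -0.4384  0.9217  0.0001 -0.0362] 64.94009489498282 [ 0.4117 -0.211   0.1654] 0.08561621473854827
shift [ 0.0108 -0.0102 12.3364]
```

View pics/g.png

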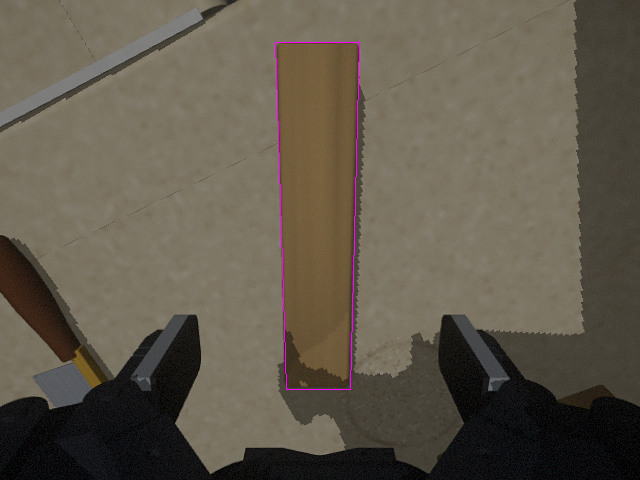

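The predicted outline (magenta) lies on the leg, with the fingers at cols 170 and 470 straddling it. Descend, grip, lift.

```bash
python3 -m inch '[[0,0,0,0,0,4,8.5],[0,0,0,0,0,8,8.5],[0,0,0,0,0,10.5,8.5],[0,0,0,0,0,12.3,8.5],[0,0,0,0,0,12.3,8.5],[0,0,0,0,0,12.3,8.5]]'
python3 -m inch '[[0,0,0,0,0,0,3],[0,0,0,0,0,0,3],[0,0,0,0,0,0,3],[0,0,0,0,0,0,3],[0,0,0,0,0,0,3],[0,0,0,0,0,0,3],[0,0,0,0,0,0,3],[0,0,0,0,0,0,3]]' 60
python3 -m inch '[[0,0,0,0,0,-1,3],[0,0,0,0,0,-4,3],[0,0,0,0,0,-7,3],[0,0,0,0,0,-10,3],[0,0,0,0,0,-12,3],[0,0,0,0,0,-12,3],[0,0,0,0,0,-12,3]]'
python3 - <<'E'
from h import *
np.set_printoptions(precision=4,suppress=True)
o=status.get_obs();T=R.from_quat(o["eef_rot"]).as_matrix();y=T[:,1]
print(o["tool_pos"],o["width"],np.arctan2(y[1],y[0]))
J=np.array([.4585,.193,0]);tgt=J+[-.003,-.010,.16]
print("shift",100*T.T@(tgt-o["tool_pos"]))
E
```

```text
time: 10.77
tool_pos: [0.4108, -0.2112, 0.0417]
eef_rot: [0.217, 0.976, 0.0, -0.001]
force: [0.5, 1.3, 0.1]
width: 0.0854
grip_force: 0.0
time: 11.43
tool_pos: [0.4129, -0.2124, 0.0438]
eef_rot: [0.217, 0.976, -0.001, 0.002]
force: [-0.5, -0.9, 6.0]
width: 0.0438
grip_force: 62.2
time: 12.02
tool_pos: [0.4125, -0.2121, 0.1635]
eef_rot: [0.217, 0.976, -0.0, 0.002]
force: [0.2, 0.5, -3.3]
width: 0.0436
grip_force: 62.3
[ 0.4125 -0.2121  0.1635] 0.043602224175124535 1.1339216255147786
shift [12.8166 37.6172  0.2952]
```

```bash
python3 -m inch '[[0,0,1.134,12.8,37.6,0.3,3],[0,0,1.134,12.8,37.6,0.3,3],[0,0,1.134,12.8,37.6,0.3,3],[0,0,1.134,12.8,37.6,0.3,3],[0,0,1.134,12.8,37.6,0.3,3],[0,0,1.134,12.8,37.6,0.3,3],[0,0,1.134,12.8,37.6,0.3,3],[0,0,1.134,12.8,37.6,0.3,3],[0,0,1.134,12.8,37.6,0.3,3],[0,0,1.134,12.8,37.6,0.3,3]]'
python3 -m inch '[[0,0,0,0,0,0,3],[0,0,0,0,0,0,3],[0,0,0,0,0,0,3],[0,0,0,0,0,0,3]]'
python3 - <<'E'
from h import *
np.set_printoptions(precision=4,suppress=True)
o=status.get_obs();T=R.from_quat(o["eef_rot"]).as_matrix();print(o["tool_pos"],T[:,1],T[:,2],o["force"],o["joint_pos"])
p=imaging.capture("wrist");im=p["color"][:,:,::-1].copy()
c=o["tool_pos"]+[0,0,-.0438+.045]
q=proj(p,[c+[j*.0225,i*.11,0] for i,j in((1,1),(1,-1),(-1,-1),(-1,1))]);cv2.polylines(im,[q[:,::-1].round().astype(int)],True,(255,0,255),1)
J=np.array([.4585,.193,0]);q=proj(p,[J+[-.005,.118,.061],J+[.029,.118,.061],J+[.035,.118,.038],J+[.035,.17,.038]]);cv2.polylines(im,[q[:,::-1].round().astype(int)],False,(255,255,0),1)
cv2.imwrite("pics/h.png",im)
E
```

```text
time: 12.85
tool_pos: [0.4489, 0.1402, 0.1576]
eef_rot: [0.682, 0.731, -0.002, -0.001]
force: [1.0, -0.9, -2.1]
width: 0.0435
grip_force: 62.4
time: 13.18
tool_pos: [0.4495, 0.1378, 0.1585]
eef_rot: [0.68, 0.733, -0.001, -0.001]
force: [0.5, -0.0, -2.8]
width: 0.0434
grip_force: 62.5
[0.4495 0.1378 0.1585] [ 0.9972  0.0749 -0.0028] [-0.0027 -0.0012 -1.    ] [ 0.5467 -0.0094 -2.7846] [ 0.2978  0.2307 -0.4309  0.9121 -0.0004  1.7936]
```

View pics/h.png

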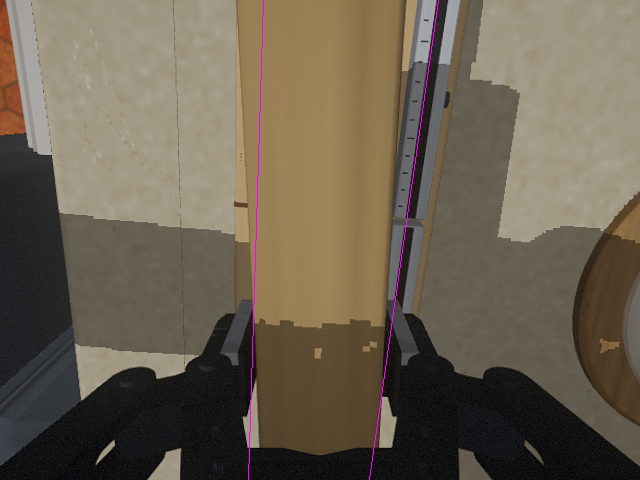

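The leg is centred in the fingers and parallel to them (edges symmetric about col 321). The move stopped 45 mm and 0.075 rad short, so I'll finish it and lower most of the way.

```bash
python3 -m inch '[[0,0,0.04,2.2,0.5,0,3],[0,0,0.075,4.5,1,0,3],[0,0,0.075,4.5,1,0,3],[0,0,0.075,4.5,1,0,3],[0,0,0.075,4.5,1,0,3]]'
python3 -m inch '[[0,0,0,0,0,3,3],[0,0,0,0,0,6,3],[0,0,0,0,0,8,3],[0,0,0,0,0,8.8,3],[0,0,0,0,0,8.8,3],[0,0,0,0,0,8.8,3]]'
python3 - <<'E'
from h import *
np.set_printoptions(precision=4,suppress=True)
o=status.get_obs();T=R.from_quat(o["eef_rot"]).as_matrix();print(o["tool_pos"],o["tool_pos"]-[.4585,.193,0],T[:,1],T[:,2],o["force"])
E
```

```text
time: 13.65
tool_pos: [0.4568, 0.1834, 0.1594]
eef_rot: [0.707, 0.707, -0.001, 0.0]
force: [0.5, 0.3, -2.3]
width: 0.0436
grip_force: 62.5
time: 14.15
tool_pos: [0.4573, 0.184, 0.0719]
eef_rot: [0.707, 0.707, -0.0, -0.0]
force: [1.1, 0.3, -2.0]
width: 0.0435
grip_force: 62.4
[0.4573 0.184  0.0719] [-0.0012 -0.009   0.0719] [ 1.     -0.0004 -0.0004] [-0.0004 -0.0003 -1.    ] [ 1.0898  0.3004 -2.0441]
```

```bash
python3 -m inch '[[0,0,0,0,0,0.3,3],[0,0,0,0,0,0.5,3],[0,0,0,0,0,0.6,3],[0,0,0,0,0,0.6,3],[0,0,0,0,0,0.6,3]]'
python3 -m inch '[[0,0,0,0,0,0.1,3],[0,0,0,0,0,0.1,3],[0,0,0,0,0,0.1,3]]'
```

```text
time: 14.57
tool_pos: [0.4576, 0.1848, 0.0661]
eef_rot: [0.707, 0.707, 0.0, 0.0]
force: [0.1, 0.1, -1.9]
width: 0.0437
grip_force: 62.4
time: 14.82
tool_pos: [0.4576, 0.1848, 0.0658]
eef_rot: [0.707, 0.707, 0.001, 0.0]
force: [-0.8, -0.8, 5.6]
width: 0.0434
grip_force: 63.5
```

Touched down at TCP z ≈ 0.066, as expected. Now slide to the stop.

```bash
python3 -m inch '[[0,0,0,0.3,0,0,3],[0,0,0,0.6,0,0,3],[0,0,0,0.9,0,0,3],[0,0,0,1.2,0,0,3],[0,0,0,1.3,0,0,3],[0,0,0,1.3,0,0,3]]'
python3 -m inch '[[0,0,0,0.1,0,0,3],[0,0,0,0.2,0,0,3],[0,0,0,0.2,0,0,3]]'
python3 -m inch '[[0,0,0,0.1,0,0,3],[0,0,0,0.2,0,0,3],[0,0,0,0.2,0,0,3]]'
```

```text
time: 15.32
tool_pos: [0.4582, 0.1971, 0.0659]
eef_rot: [0.707, 0.707, 0.0, 0.002]
force: [0.1, -3.2, 6.2]
width: 0.0436
grip_force: 63.4
time: 15.57
tool_pos: [0.4582, 0.1989, 0.0658]
eef_rot: [0.707, 0.707, 0.0, 0.002]
force: [0.7, -3.3, 7.0]
width: 0.0437
grip_force: 63.5
time: 15.82
tool_pos: [0.4582, 0.2003, 0.0659]
eef_rot: [0.707, 0.707, -0.0, 0.002]
force: [0.3, -5.1, 7.1]
width: 0.0436
grip_force: 63.7
```

```bash
python3 -m inch '[[0,0,0,0.1,0,0,3],[0,0,0,0.1,0,0,3],[0,0,0,0.1,0,0,3]]'
python3 -m inch '[[0,0,0,0.1,0,0,3],[0,0,0,0.1,0,0,3],[0,0,0,0.1,0,0,3]]'
python3 -m inch '[[0,0,0,0,0.3,0,3],[0,0,0,0,0.6,0,3],[0,0,0,0,0.9,0,3],[0,0,0,0,1.1,0,3],[0,0,0,0,1.1,0,3],[0,0,0,0,1.1,0,3]]'
```

```text
time: 16.07
tool_pos: [0.4582, 0.2004, 0.0658]
eef_rot: [0.707, 0.707, -0.001, 0.003]
force: [1.0, -7.7, 8.0]
width: 0.0439
grip_force: 63.8
time: 16.32
tool_pos: [0.4582, 0.2005, 0.0659]
eef_rot: [0.707, 0.707, -0.001, 0.004]
force: [0.7, -10.8, 8.6]
width: 0.0436
grip_force: 63.9
time: 16.82
tool_pos: [0.4602, 0.2004, 0.066]
eef_rot: [0.707, 0.708, -0.007, -0.003]
force: [-18.7, -7.3, 29.5]
width: 0.0436
grip_force: 66.4
```

The x move was blocked after 2 mm with 19 N, so something is catching. I'll back off the x command and look.

```bash
python3 -m inch '[[0,0,0,0,-0.4,0,3],[0,0,0,0,-0.9,0,3],[0,0,0,0,-0.9,0,3]]'
python3 - <<'E'
from h import *
p=imaging.capture("wrist");s=imaging.capture("scene");save(p,"i.png");save(s,"is.png");o=status.get_obs();print(o["tool_pos"],o["force"],o["wrist_torque"])
b=cv2.resize(s["color"][230:350,215:375],(800,600),interpolation=cv2.INTER_CUBIC)[:,:,::-1]
a=p["color"][:,:,::-1].copy()
J=np.array([.4585,.193,0]);q=proj(p,[J+[-.005,.118,.025],J+[-.005,.118,.061],J+[.029,.118,.061],J+[.035,.118,.038],J+[.035,-.1,.038],J+[.035,-.1,.022]]);cv2.polylines(a,[q[:,::-1].round().astype(int)],False,(255,255,0),1)
im=np.hstack([cv2.resize(b,(400,300)),cv2.resize(a,(400,300))])
cv2.imwrite("pics/ii.png",np.vstack([im,np.hstack([cv2.resize(b[100:500,150:650],(400,300)),cv2.resize(a[0:320,150:550],(400,300))])]))
E
```

```text
time: 17.07
tool_pos: [0.459, 0.2005, 0.0658]
eef_rot: [0.708, 0.707, -0.002, 0.003]
force: [-0.2, -9.6, 9.6]
width: 0.0439
grip_force: 64.0
[0.45906045 0.20052018 0.06582228] [-0.51035629 -9.92067831  9.78097676] [-1.95446672  0.51831381 -0.3012682 ]
```

View pics/ii.png

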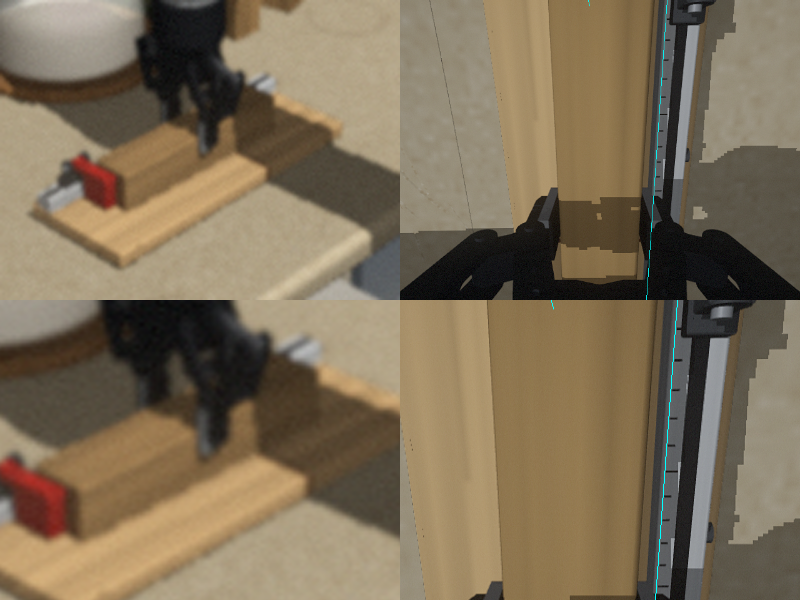

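The scene crop shows the leg on the bed against the red stop. The near fingertip reaches about two thirds down the leg's side, so the far one is catching the fence. I'll slide back from the fence, open a little, rise 10 mm and regrip.

```bash
python3 -m inch '[[0,0,0,-0.3,-0.5,0,3],[0,0,0,-0.5,-1,-0.1,3],[0,0,0,-0.5,-1.5,-0.1,3],[0,0,0,-0.5,-1.5,-0.1,3],[0,0,0,-0.5,-1.5,-0.1,3]]'
python3 -m inch '[[0,0,0,0,0,0,6.2],[0,0,0,0,0,0,6.2],[0,0,0,0,0,0,6.2],[0,0,0,0,0,0,6.2]]'
python3 -m inch '[[0,0,0,0,0,-0.5,6.2],[0,0,0,0,0,-1,6.2],[0,0,0,0,0,-1,6.2],[0,0,0,0,0,-1,6.2]]'
python3 -m inch '[[0,0,0,0,0,0,3],[0,0,0,0,0,0,3],[0,0,0,0,0,0,3],[0,0,0,0,0,0,3],[0,0,0,0,0,0,3],[0,0,0,0,0,0,3]]' 60
```

```text
time: 17.58
tool_pos: [0.4431, 0.1986, 0.0658]
eef_rot: [0.707, 0.707, -0.001, -0.0]
force: [-3.6, -1.7, 6.4]
width: 0.0438
grip_force: 63.6
time: 17.92
tool_pos: [0.4445, 0.1989, 0.0655]
eef_rot: [0.707, 0.707, 0.0, -0.0]
force: [-0.3, 1.0, -1.1]
width: 0.0623
grip_force: 0.0
time: 18.25
tool_pos: [0.4448, 0.1989, 0.0762]
eef_rot: [0.707, 0.707, 0.001, 0.0]
force: [0.1, 0.3, 0.0]
width: 0.0619
grip_force: 0.0
time: 18.75
tool_pos: [0.4443, 0.1987, 0.076]
eef_rot: [0.707, 0.707, 0.0, 0.0]
force: [-1.3, -0.7, 4.3]
width: 0.0432
grip_force: 61.1
```

```bash
python3 -m inch '[[0,0,0,0,0.4,0,3],[0,0,0,0,0.8,0,3],[0,0,0,0,1.2,0,3],[0,0,0,0,1.6,0,3],[0,0,0,0,2.0,0,3],[0,0,0,0,2.3,0,3],[0,0,0,0,2.3,0,3],[0,0,0,0,2.3,0,3]]'
python3 -m inch '[[0,0,0,0.1,0,0,3],[0,0,0,0.2,0,0,3],[0,0,0,0.2,0,0,3]]'
python3 -m inch '[[0,0,0,0.1,0,0,3],[0,0,0,0.2,0,0,3],[0,0,0,0.2,0,0,3]]'
```

```text
time: 19.42
tool_pos: [0.4654, 0.1986, 0.0761]
eef_rot: [0.707, 0.707, -0.001, -0.001]
force: [-5.8, -0.0, 10.2]
width: 0.0433
grip_force: 61.6
time: 19.67
tool_pos: [0.4656, 0.199, 0.076]
eef_rot: [0.707, 0.707, -0.002, 0.0]
force: [-4.4, -4.4, 11.5]
width: 0.0429
grip_force: 61.6
time: 19.92
tool_pos: [0.4663, 0.2003, 0.076]
eef_rot: [0.707, 0.707, -0.002, 0.002]
force: [-2.2, -7.1, 9.3]
width: 0.0431
grip_force: 61.5
```

```bash
python3 -m inch '[[0,0,0,0.1,0,0,3],[0,0,0,0.2,0,0,3],[0,0,0,0.2,0,0,3]]'
python3 -m inch '[[0,0,0,0,0.1,0,3],[0,0,0,0,0.2,0,3],[0,0,0,0,0.3,0,3],[0,0,0,0,0.4,0,3],[0,0,0,0,0.4,0,3]]'
python3 -m inch '[[0,0,0,0,0.1,0,3],[0,0,0,0,0.2,0,3],[0,0,0,0,0.2,0,3]]'
```

```text
time: 20.17
tool_pos: [0.4663, 0.2005, 0.076]
eef_rot: [0.707, 0.707, -0.003, 0.003]
force: [-2.0, -11.9, 12.3]
width: 0.043
grip_force: 61.7
time: 20.58
tool_pos: [0.4667, 0.2004, 0.0761]
eef_rot: [0.707, 0.707, -0.005, 0.0]
force: [-10.7, -10.9, 20.0]
width: 0.0426
grip_force: 62.6
time: 20.83
tool_pos: [0.4669, 0.2004, 0.0761]
eef_rot: [0.707, 0.707, -0.007, -0.001]
force: [-13.9, -10.8, 24.6]
width: 0.0433
grip_force: 63.1
```

It clears the previous catch point but resists again about 4 mm short of the expected fence contact. I'll measure the gap numerically from the wrist picture.

Run:
```python
from h import *
import pickle
np.set_printoptions(precision=4,suppress=True,linewidth=200)
p=imaging.capture("wrist");save(p,"j.png");o=status.get_obs();pickle.dump((p,o),open("j.pkl","wb"));tp=o["tool_pos"];T=R.from_quat(o["eef_rot"]).as_matrix();print(tp,T[:,1],T[:,2],o["force"],o["wrist_torque"])
def col(x,z,row):
    ys=np.linspace(.05,.36,600);q=proj(p,np.c_[np.full(600,x),ys,np.full(600,z)]);i=np.argmin(abs(q[:,0]-row));return round(float(q[i,1]),1)
for row in(60,130,200,260):
    print(row,"legL",col(tp[0]-.0225,.067,row),"legR",col(tp[0]+.0225,.067,row),"fence top front",col(.4935,.038,row),"back",col(.5135,.038,row),"bed L",col(.3935,.022,row))
    g=p["color"][row-1:row+2].mean(0).round().astype(int);print("  L",[tuple(map(int,g[c])) for c in range(225,275,3)]);print("  R",[(c,*map(int,g[c])) for c in range(375,450,3)])
cv2.imwrite("pics/jc.png",cv2.resize(p["color"][0:300,200:500],(600,600),interpolation=cv2.INTER_CUBIC)[:,:,::-1])
```

```text
[0.4669 0.2004 0.0761] [ 0.9999 -0.0002 -0.0105] [-0.0105 -0.0079 -0.9999] [-14.8419  -9.7757  24.3708] [-2.0045  2.8068  0.0498]
60 legL 242.7 legR 397.2 fence top front 395.5 back 452.3 bed L 133.0
  L [(174, 151, 111), (174, 152, 111), (173, 150, 109), (173, 149, 109), (173, 149, 110), (173, 149, 110), (174, 150, 110), (136, 112, 75), (138, 115, 76), (141, 118, 76), (142, 117, 78), (142, 118, 78), (143, 118, 79), (141, 118, 76), (141, 117, 78), (141, 117, 78), (139, 115, 75)]
  R [(375, 133, 111, 73), (378, 134, 110, 74), (381, 133, 109, 75), (384, 129, 105, 71), (387, 128, 105, 68), (390, 113, 92, 60), (393, 88, 71, 46), (396, 94, 96, 98), (399, 95, 97, 100), (402, 95, 96, 98), (405, 93, 95, 97), (408, 95, 95, 98), (411, 84, 87, 89), (414, 22, 20, 16), (417, 28, 26, 23), (420, 30, 29, 24), (423, 25, 22, 19), (426, 25, 22, 20), (429, 73, 74, 76), (432, 93, 96, 99), (435, 90, 91, 94), (438, 149, 152, 156), (441, 151, 154, 157), (444, 150, 154, 157), (447, 108, 109, 110)]
130 legL 246.7 legR 393.2 fence top front 391.6 back 445.4 bed L 142.7
  L [(172, 147, 108), (174, 149, 110), (1
[... 1768 characters left out ...]
05), (168, 144, 104), (167, 144, 105), (167, 142, 105), (167, 143, 105), (168, 144, 105), (125, 103, 69), (141, 116, 77), (141, 117, 78), (141, 117, 77), (142, 116, 77), (141, 116, 78), (142, 117, 79)]
  R [(375, 133, 110, 71), (378, 130, 106, 70), (381, 99, 80, 53), (384, 74, 73, 70), (387, 95, 96, 98), (390, 92, 94, 96), (393, 95, 95, 98), (396, 93, 96, 98), (399, 91, 91, 94), (402, 29, 23, 24), (405, 31, 27, 25), (408, 26, 28, 22), (411, 27, 22, 24), (414, 48, 46, 48), (417, 93, 94, 96), (420, 156, 158, 162), (423, 148, 151, 155), (426, 149, 151, 155), (429, 116, 120, 125), (432, 105, 89, 62), (435, 106, 90, 64), (438, 101, 85, 61), (441, 83, 70, 55), (444, 94, 88, 77), (447, 93, 87, 75)]
```

Fx/Fz is about 0.6 in both blocked states. That means the leg is jamming by friction on the bed, because the wrist's give presses its edge down, and it hasn't reached the fence yet. I'll unload z gradually and let the stored x push slide it home.

```bash
python3 -m inch '[[0,0,0,0,0,-0.05,3],[0,0,0,0,0,-0.1,3],[0,0,0,0,0,-0.1,3]]'
python3 -m inch '[[0,0,0,0,0,-0.05,3],[0,0,0,0,0,-0.1,3],[0,0,0,0,0,-0.1,3]]'
python3 -m inch '[[0,0,0,0,0,-0.05,3],[0,0,0,0,0,-0.05,3],[0,0,0,0,0,-0.05,3]]'
```

```text
time: 21.13
tool_pos: [0.4675, 0.2005, 0.0762]
eef_rot: [0.707, 0.707, -0.006, -0.001]
force: [-9.6, -9.4, 15.3]
width: 0.0425
grip_force: 62.1
time: 21.38
tool_pos: [0.4679, 0.2005, 0.0762]
eef_rot: [0.707, 0.707, -0.006, -0.0]
force: [-7.5, -7.9, 6.0]
width: 0.0431
grip_force: 61.3
time: 21.63
tool_pos: [0.4681, 0.2005, 0.0763]
eef_rot: [0.707, 0.707, -0.006, -0.0]
force: [-5.9, -9.0, 2.8]
width: 0.0429
grip_force: 61.3
```

```bash
python3 -m inch '[[0,0,0,0,0.05,0,3],[0,0,0,0,0.1,0,3],[0,0,0,0,0.1,0,3]]'
python3 -m inch '[[0,0,0,0,0.05,-0.03,3],[0,0,0,0,0.1,-0.05,3],[0,0,0,0,0.1,-0.05,3]]'
python3 -m inch '[[0,0,0,0,0.05,-0.03,3],[0,0,0,0,0.1,-0.05,3],[0,0,0,0,0.1,-0.05,3]]'
```

```text
time: 21.88
tool_pos: [0.4683, 0.2005, 0.0763]
eef_rot: [0.707, 0.708, -0.007, -0.001]
force: [-7.1, -8.1, 4.3]
width: 0.0426
grip_force: 61.5
time: 22.13
tool_pos: [0.4705, 0.2005, 0.0765]
eef_rot: [0.707, 0.707, -0.006, 0.0]
force: [-3.6, -8.0, -1.0]
width: 0.0433
grip_force: 61.0
time: 22.38
tool_pos: [0.4707, 0.2005, 0.0766]
eef_rot: [0.707, 0.708, -0.007, -0.001]
force: [-4.7, -7.0, -2.0]
width: 0.043
grip_force: 61.1
```

```bash
python3 -m inch '[[0,0,0,0,0.1,0,3],[0,0,0,0,0.1,0,3],[0,0,0,0,0.1,0,3]]'
python3 -m inch '[[0,0,0,0,0.1,0,3],[0,0,0,0,0.1,0,3],[0,0,0,0,0.1,0,3]]'
python3 -m inch '[[0,0,0,0,0.1,0,3],[0,0,0,0,0.1,0,3],[0,0,0,0,0.1,0,3]]'
```

```text
time: 22.63
tool_pos: [0.4709, 0.2005, 0.0765]
eef_rot: [0.707, 0.708, -0.007, -0.001]
force: [-6.5, -8.2, -0.2]
width: 0.0431
grip_force: 61.2
time: 22.88
tool_pos: [0.471, 0.2005, 0.0764]
eef_rot: [0.706, 0.708, -0.008, -0.002]
force: [-8.3, -6.8, 0.7]
width: 0.0432
grip_force: 61.4
time: 23.13
tool_pos: [0.4712, 0.2004, 0.0764]
eef_rot: [0.706, 0.708, -0.008, -0.002]
force: [-9.8, -6.7, 3.0]
width: 0.0429
grip_force: 61.6
```

Fence contact begins at TCP x ≈ 0.471, as predicted for home. I'll square up the slight wrist tilt and build both pushes gently.

```bash
python3 -m inch '[[-0.007,0,0,0.05,0.1,0,3],[-0.015,0,0,0.1,0.1,0,3],[-0.015,0,0,0.1,0.1,0,3]]'
python3 -m inch '[[0,0,0,0.1,0.1,0,3],[0,0,0,0.2,0.2,0,3],[0,0,0,0.2,0.2,0,3],[0,0,0,0.2,0.2,0,3]]'
python3 - <<'E'
from h import *
import pickle
np.set_printoptions(precision=4,suppress=True)
o=status.get_obs();T=R.from_quat(o["eef_rot"]).as_matrix();print(o["tool_pos"]-[.4585,.193,0],T[:,1],T[:,2],o["force"],o["wrist_torque"])
p=imaging.capture("wrist");s=imaging.capture("scene")
b=cv2.resize(s["color"][230:350,215:375],(400,300),interpolation=cv2.INTER_CUBIC)[:,:,::-1]
cv2.imwrite("pics/k.png",np.hstack([b,cv2.resize(p["color"],(400,300))[:,:,::-1]]))
for row in(20,60,130,200,260):
    g=p["color"][row-1:row+2].mean(0);m=(g[:,0]-g[:,2]);d=np.diff(cv2.GaussianBlur(g.mean(1)[None].astype(np.float32),(5,1),0)[0])
    print(row,"L",225+np.argmin(d[225:275]),"R",380+int(np.argmax(m[380:420]<12)))
E
```

```text
time: 23.38
tool_pos: [0.4707, 0.2005, 0.0762]
eef_rot: [0.706, 0.708, -0.004, 0.003]
force: [-11.9, -9.2, 4.7]
width: 0.0432
grip_force: 61.8
time: 23.72
tool_pos: [0.4708, 0.2006, 0.0762]
eef_rot: [0.706, 0.708, -0.007, 0.003]
force: [-15.9, -12.7, 12.0]
width: 0.0427
grip_force: 62.5
[0.0123 0.0076 0.0762] [ 1.      0.0016 -0.0057] [-0.0057 -0.0142 -0.9999] [-15.8522 -12.6651  11.9623] [-2.6416  3.4139  0.7177]
20 L 239 R 396
60 L 241 R 394
130 L 245 R 390
200 L 249 R 387
260 L 253 R 384
```

View pics/k.png

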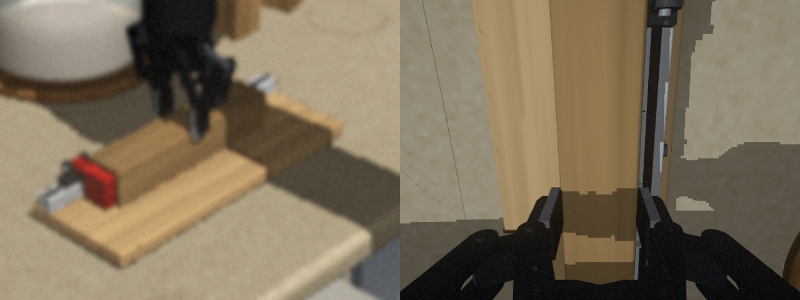

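Scene and wrist views show the leg against the red stop (crop (118,180)) and its edge running along the fence. It now sits at jig (12.3, 7.6) mm. I'll level the pitch and take off excess downforce so that the force goes into the fence and stop.

```bash
python3 -m inch '[[0,0.006,0,0,0,-0.05,3],[-0.005,0.012,0,0,0.05,-0.1,3],[-0.005,0.012,0,0,0.1,-0.1,3],[-0.005,0.012,0,0,0.1,-0.1,3]]'
python3 -m inch '[[0,0,0,0.1,0.1,-0.03,3],[0,0,0,0.1,0.2,-0.05,3],[0,0,0,0.1,0.2,-0.05,3],[0,0,0,0.1,0.2,-0.05,3]]'
python3 - <<'E'
from h import *
np.set_printoptions(precision=4,suppress=True)
o=status.get_obs();T=R.from_quat(o["eef_rot"]).as_matrix();print(o["tool_pos"]-[.4585,.193,0]);print(T,o["wrist_torque"])
E
```

```text
time: 24.15
tool_pos: [0.4707, 0.2004, 0.0761]
eef_rot: [0.707, 0.708, -0.002, -0.0]
force: [-16.6, -13.2, 7.6]
width: 0.043
grip_force: 62.1
time: 24.48
tool_pos: [0.4709, 0.2005, 0.0762]
eef_rot: [0.707, 0.708, -0.004, -0.001]
force: [-17.9, -14.2, 8.0]
width: 0.043
grip_force: 62.2
[0.0124 0.0075 0.0762]
[[-0.0017  1.     -0.0064]
 [ 1.      0.0017 -0.0044]
 [-0.0043 -0.0064 -1.    ]] [-2.9572  4.1065  0.7822]
```

```bash
python3 -m inch '[[0,0,0,0.1,0.1,-0.03,3],[0,0,0,0.2,0.2,-0.06,3],[0,0,0,0.2,0.2,-0.06,3],[0,0,0,0.2,0.2,-0.06,3],[0,0,0,0.2,0.2,-0.06,3]]'
python3 -m inch '[[0,0,0,0,0,0,3],[0,0,0,0,0,0,3],[0,0,0,0,0,0,3],[0,0,0,0,0,0,3],[0,0,0,0,0,0,3],[0,0,0,0,0,0,3]]'
python3 - <<'E'
from h import *
np.set_printoptions(precision=4,suppress=True)
o=status.get_obs();T=R.from_quat(o["eef_rot"]).as_matrix();print(o["tool_pos"]-[.4585,.193,0],T[2],T[1,1]);
p=imaging.capture("wrist")
f=o["force"]
if f[0]<-14 and f[1]<-10 and f[2]<15: print(manip.finish_job())
E
```

```text
time: 24.9
tool_pos: [0.471, 0.2005, 0.0763]
eef_rot: [0.707, 0.708, -0.006, -0.0]
force: [-20.5, -18.7, 8.6]
width: 0.043
grip_force: 62.4
time: 25.4
tool_pos: [0.471, 0.2006, 0.0763]
eef_rot: [0.707, 0.708, -0.006, -0.0]
force: [-20.4, -18.1, 10.0]
width: 0.0432
grip_force: 62.4
[0.0125 0.0076 0.0763] [-0.0083 -0.0097 -0.9999] 0.0012283931188228213
the job is handed in; nothing more can be done
None
```

The job is handed in, result not reported back: the stop is folded down, and the leg is held in the corner within about 1 mm of home (my measurement). The arm pushes about 20 N toward the fence and 18 N toward the stop, with the grasp point about 50 mm from the slot on the stop's side.

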